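# Grease a bearing through its tilted nipple

### The arm

A 6-joint arm with a two-finger parallel gripper is mounted at the origin on the work surface. World frame = base frame: x ahead of the robot, y to its left, z up, the work surface at z = 0. Lengths are in m, angles in rad, forces in N, time in s.
With the tool pointing down it reaches from about 0.35 to 0.875 m from the base axis. Payload 4.2 kg.
Tool frame: the origin (TCP) lies midway between the tips of the shut fingers; the grasp point (between the pads) lies 19 mm behind it; z points along the fingers, y is the direction in which the jaws open and shut (so a half turn about z gives the same grasp; the last joint's range is limited). The gripper opens to 87 mm and grips with 3 to 60 N. Pads are 19 mm wide; open, the fingers measure 117 mm over their backs; the gripper's body (75 mm by 190 mm) begins 51 mm behind the grasp point.
Start: joints at [1.465, 0.385, 0.008, 0, -1.194, -0.259], TCP at [0.223, 0.584, 0.223] pointing down, gripper open.
Joint ranges: [-3.14, 3.14], [-1.21, 2.06], [-1.07, 1.41], [-3.16, 2.05], [-2.99, -0.16], [-3.1, 3.1]. Speed limits (rad/s): [2.79, 2.79, 3.14, 3.14, 3.14, 3.14].

### API

Orientations are given as a rotation vector (axis times angle).
In Python, from bench import status, vision, job gives the robot as it stands.
- The arm moves only by the tool carry_out, never from a script. Its arguments are lists of equal length, an entry for each row: "travel": the shift along the world's x, y, z in cm, a list of three; "turn": the turn about the world's z in rad; "fingers": the finger opening in cm, from 0 to 8.7. A call has 1 to 10 rows; each row shifts and turns the commanded pose from where the row before left it; what a row does not reach is not made up. A row lasts 1/10 s, in which the tool goes at most 50 mm and 8.59 degrees, less where a joint would pass 70% of its speed; a pose out of reach is approached as far as the arm can. A call with a gripper value outside its range is refused whole. The fingers move at their own pace and stop on an object; "newtons" is the grip in N (left out, the last holds). Time passes only in rows, so rows that do not move let the fingers close. It gives the time, the measured TCP pose, the force and the opening at its end, in the units of the state.
- status.observe(): the state, without advancing time (a new reading comes with each control period).
- vision.snapshot(name): name is "scene" or "top"; returns (picture, depth): 384x512x3 uint8, red, green, blue; 384x512 float32, m along the optical axis (not along the pixel's ray), 0 where there is no reading.
- vision.camera_info(name): a dict with "fx", "fy", "cx", "cy" (pixels), "dist_coeffs" ([k1, k2, p1, p2, k3] as OpenCV has them; the pictures are not rectified), "rvec" (rotation vector, rad) and "tvec" (3), from world to camera coordinates, as OpenCV has them. Camera axes: x right, y down, z forward; pixel columns grow to the right and rows downward; lengths in m; the calibration is good to about 2 mm. A picture is of the moment at which its call begins. camera_info takes no time and is no camera call.
- job.close_job(): hands the job in, once; it reports no verdict.
The state is a dict: "time": time; "joint_positions": joint angles; "joint_vel": joint speeds; "joint_efforts": joint torques, N m; "ee_pos": TCP position; "tool_rot": TCP orientation; "force": force on the tool from outside, world axes, zero at the start; "moment": the same for the moment, N m; "finger_gap": finger opening in m.
Only numpy, scipy, OpenCV 4.12 (cv2) and the standard library are available. Lean on these libraries where they do the work, as an engineer would, in place of code of your own. Each camera call takes 0.05 s, during which the arm holds its last target.

### The job

Pull the yellow dust cap off the tilted grease nipple on the green bearing housing and drop it into the open metal tin, leaving the tin upright and about where it is. Then take the grease gun out of its black holder, press its mouth squarely onto the nipple until it snaps over the two jaws, and push on until the red spring collar is well over half way down. Finish in that state, still gripping the gun and holding it down against the spring, and leave the spray can, tape measure and spanner alone.

Things in the scene. Friction and masses are not known exactly. Their poses are not given: they have to be found in the camera images.
- nipple: Brass grease nipple on the green housing. Origin: on its axis at the foot, 55 mm above the work surface. z runs up along the nipple, tilted 0.32 rad from vertical towards the housing's -x side; y is level. Stem 18 mm diameter, 60 mm long, its last 10 mm tapering to a 9 mm flat tip. Its round boss, 42 mm diameter, lies just below the origin.
- housing: Fixed green bearing housing, 150 x 110 mm. Origin on the work surface right below the nipple's foot, z up; it reaches 45 mm to -x, 105 mm to +x (a block 46 mm high) and 55 mm to either side in y. The nipple leans towards its -x.
- collar (a joint): Red spring collar around the nipple, 36 mm outside diameter; it slides down along the nipple's axis. 0 = up (its top face is 22 mm above the nipple's origin), 0.010 = fully down (m). Its spring pushes up with 4 N at 0 and 12 N at 0.010.
- jaw_left (a joint): Spring jaw out of the nipple's +y side, spindle shaped, 26 to 46 mm up the nipple's axis, widest (25 mm over both jaws) at 36 mm. Value 0 = standing out (also once the gun has snapped over it), about 0.0015 m while the gun's lip passes. Snapping the gun over both jaws takes about 5 to 12 N along the axis.
- jaw_right (a joint): Spring jaw on the nipple's -y side, like jaw_left.
- cap_center (a point): Centre of the yellow dust cap, 27 mm diameter, 30 mm long, 20 g, loose on the nipple's tip, its z axis outward along the nipple. Its skirt (inner diameter 21 mm) covers the last 14 mm of the nipple. This point is on its axis, 15 mm below its closed top, about 61 mm up the nipple's axis. It lifts off along the axis.
- tin: Open round metal tin, loose, 450 g, 104 mm across the rim, 62 mm high, walls 3 mm. Origin at the centre of its underside, z up.
- holder: Fixed black block 100 x 100 x 30 mm with a round hole of 39 mm diameter, 20 mm deep, in its middle, where the gun stands mouth down. Origin at the centre of its underside. The holder and the tin may stand either way round.
- gun_grip (a point): Middle of the grease gun's orange handle, on the gun's axis, 86 mm above the mouth. Handle: 30 mm diameter, 64 to 108 mm above the mouth; below it a 34 mm diameter steel nose, above it a 24 mm diameter black end 5 mm high. Gun 113 mm long, about 280 g, round about its z axis, which points from mouth to top. It starts upright, mouth down in the holder.
- gun_mouth (a point): Centre of the gun's open mouth at its lower end, z towards the top. A lip 5 mm thick with a 20 mm bore; behind it the bore is 26 mm wide, to 56 mm deep. Snapped on when the mouth is less than 26 mm up the nipple's axis from its origin; it meets the raised collar at 22 mm and has it fully down at 12 mm.
- spray_can: Bystander: blue and white spray can, 60 mm diameter, 150 mm high, origin at the centre of its underside.
- tape_measure: Bystander: yellow tape measure, 70 x 35 x 60 mm, origin at the centre of its underside.
- spanner: Bystander: steel spanner lying flat.
Mind the look-alikes: they are no part of the job. Of the things like the part that bears cap_center, leave any that is orange; of the rest the smaller one is meant. Of the things like the housing, leave any that is brown; of the rest the larger one is meant.

How it is judged:
By the outcome, as a careful person would: the job done as asked, in the order asked, and still so for the second after the job is handed in, while the arm keeps its last pose, push and grip.
It also fails if it takes over 48 s, if anything falls off the work surface, if the arm or the gripper's body presses on something with over 40 N, if the wrist force passes 120 N, or if a joint passes its speed limit or range.

## Working session

There is one attempt and no reset: what is moved stays moved. The work goes in short steps, Python scripts to look and compute and a tool call to move; the robot and the scene stay as the last step left them, time stands still between calls to the robot, and variables do not carry over. Pictures are saved under pics/ and viewed, and the job is handed in when it is done.

Besides the shell and the picture viewer there is one more tool, called after "Request:" by a JSON object that holds its "name" and its "arguments", one argument or row to a line. carry_out: Moves the arm, as the interface text tells. Its arguments: {"type":"object","properties":{"travel":{"type":"array"},"turn":{"type":"array"},"fingers":{"type":"array"},"newtons":{"type":"number"}},"required":["travel","turn","fingers"]}

```bash
mkdir -p pics; ls
cat > h.py <<'E'
import numpy as np, cv2
from bench import status, vision, job
def cam(n):
    c=vision.camera_info(n)
    K=np.array([[c["fx"],0,c["cx"]],[0,c["fy"],c["cy"]],[0,0,1.]])
    R=cv2.Rodrigues(np.array(c["rvec"],float))[0]; t=np.array(c["tvec"],float).ravel()
    return K,np.array(c["dist_coeffs"],float),R,t
def ray(n,uv):
    K,d,R,t=cam(n)
    p=cv2.undistortPoints(np.array(uv,float).reshape(-1,1,2),K,d).reshape(-1,2)
    v=np.c_[p,np.ones(len(p))]
    return -R.T@t, v@R, p   # centre, dirs with cam z=1
def atz(n,uv,z):
    o,v,_=ray(n,uv); return o+v*((z-o[2])/v[:,2])[:,None]
def atdepth(n,uv,dep):
    o,v,_=ray(n,uv); return o+v*np.array(dep).reshape(-1,1)
def proj(n,P):
    K,d,R,t=cam(n)
    return cv2.projectPoints(np.array(P,float).reshape(-1,3),cv2.Rodrigues(R)[0],t,K,d)[0].reshape(-1,2)
def tri(uv1,uv2,n1="scene",n2="top"):
    o1,v1,_=ray(n1,[uv1]);o2,v2,_=ray(n2,[uv2]);v1=v1[0]/np.linalg.norm(v1);v2=v2[0]/np.linalg.norm(v2)
    A=np.c_[v1,-v2]; s=np.linalg.lstsq(A,o2-o1,rcond=None)[0]
    a=o1+v1*s[0];b=o2+v2*s[1]; return (a+b)/2,np.linalg.norm(a-b)
def snap(n,f):
    im,de=vision.snapshot(n); np.savez(f"pics/{f}.npz",im=im,de=de)
    cv2.imwrite(f"pics/{f}.png",im[:,:,::-1]); return im,de
E
python3 - <<'E'
from h import *
np.set_printoptions(precision=3,suppress=True)
for n in("scene","top"):
    snap(n,n+"0"); o,v,_=ray(n,[[256,192]]); print(n,o,v,vision.camera_info(n))
print(status.observe())
E
```

```text
pics
scene [ 1.113 -0.252  1.117] [[-0.465  0.283 -0.839]] {'fx': 462.86374644642694, 'fy': 462.86374644642694, 'cx': 258.9352030468422, 'cy': 181.49225336464266, 'dist_coeffs': array([0.06, 0.  , 0.  , 0.  , 0.  ]), 'rvec': array([ 2.29 ,  1.22 , -0.398]), 'tvec': array([-0.385, -0.25 ,  1.529])}
top [0.422 0.081 1.175] [[ 0.084  0.013 -0.996]] {'fx': 384.97832705905483, 'fy': 384.97832705905483, 'cx': 253.66931143523252, 'cy': 193.2835183548278, 'dist_coeffs': array([-0.091,  0.   ,  0.   ,  0.   ,  0.   ]), 'rvec': array([ 2.18 , -2.162,  0.067]), 'tvec': array([0.099, 0.516, 1.135])}
{'time': 0.1, 'joint_positions': array([ 1.465,  0.385,  0.007, -0.   , -1.194, -0.259]), 'joint_vel': array([ 0.001,  0.   ,  0.002,  0.001, -0.   , -0.002]), 'joint_efforts': array([ -0.001, -39.169,  18.794,   4.232,   0.014,  -0.   ]), 'ee_pos': array([0.223, 0.583, 0.222]), 'tool_rot': array([ 3.087, -0.57 , -0.   ]), 'force': array([-0.525, -0.228, -0.029]), 'moment': array([0.031, 0.006, 0.041]), 'finger_gap': 0.08707792855958198}
```

```bash
python3 -c "
import cv2
for n in('scene0','top0'):
    i=cv2.imread(f'pics/{n}.png');cv2.imwrite(f'pics/{n}_b.png',cv2.resize(i,(800,600),interpolation=cv2.INTER_CUBIC))"
```

```text
(no output)
```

View pics/scene0_b.png

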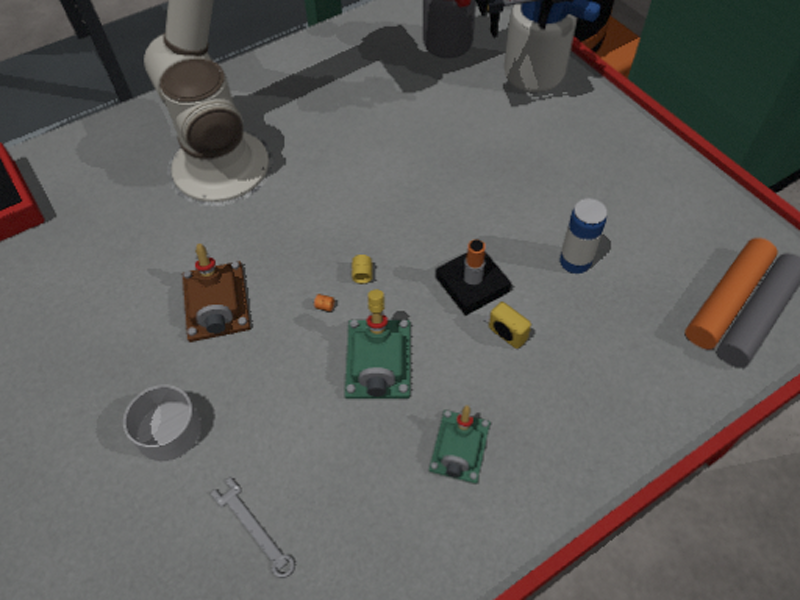

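View pics/top0_b.png

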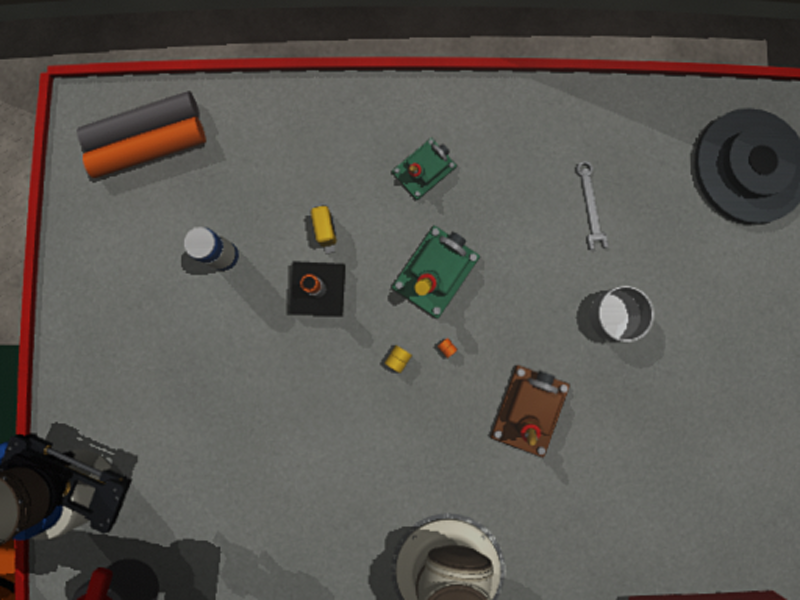

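The scene picture (800-scale) shows the large green housing at (378,358) with a yellow cap on its nipple at (376,300). The holder and gun are at (474,275), and the tin is upright at (160,420). The look-alikes are:
- **Caps:** a loose, fatter yellow cap at (362,268) and a small orange one at (325,302).
- **Housings:** a small green one at (460,445) and a brown one at (215,300).

I choose the smaller yellow cap, which should be the one on the larger green housing. I'll check that choice in close crops.

```bash
python3 -c "
import cv2,numpy as np
s=cv2.imread('pics/scene0.png');t=cv2.imread('pics/top0.png')
a=s[150:265,190:350];b=t[125:245,170:330]
cv2.imwrite('pics/crops.png',np.vstack([cv2.resize(a,(480,345)[::1],interpolation=cv2.INTER_CUBIC)[:300],cv2.resize(b,(480,360),interpolation=cv2.INTER_CUBIC)[:300]]))
cv2.imwrite('pics/cs.png',cv2.resize(s[155:265,200:340],(763,600),interpolation=cv2.INTER_CUBIC))
cv2.imwrite('pics/ct.png',cv2.resize(t[130:240,180:320],(763,600),interpolation=cv2.INTER_CUBIC))
"
```

```text
(no output)
```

View pics/cs.png

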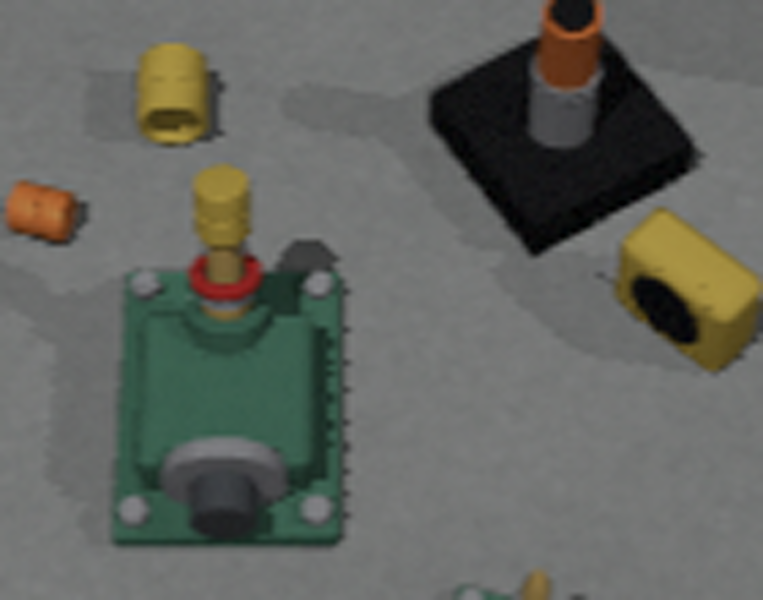

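View pics/ct.png

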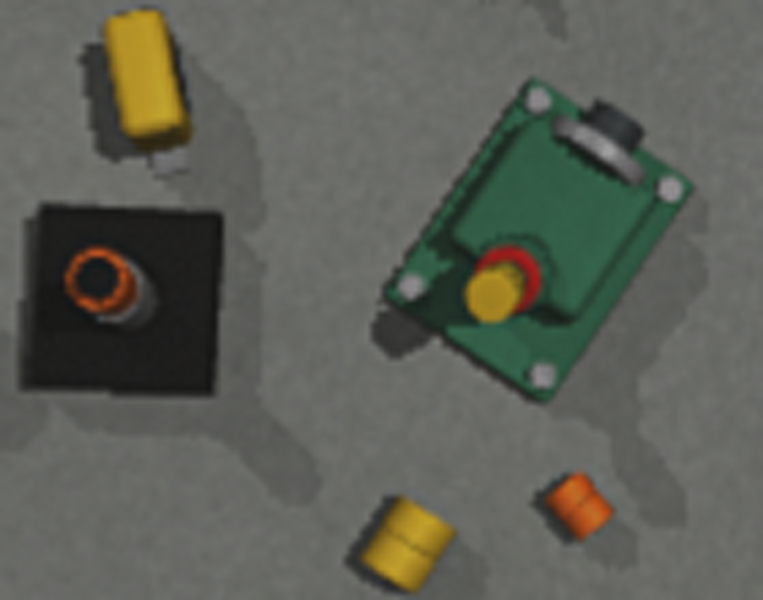

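The crops confirm the choice. The wanted cap sits on the green housing's nipple at scene crop (222,205) and top crop (494,293), and it is narrower than the loose yellow one. The gun's top is at (573,8) and (101,280). The four bolts give the housing's yaw. Next I measure.

```bash
cat > m.py <<'E'
from h import *
np.set_printoptions(precision=4,suppress=True)
D={n:np.load(f"pics/{n}0.npz") for n in("scene","top")}
def comp(n,lo,hi,seed,box=None):
    hsv=cv2.cvtColor(D[n]["im"],cv2.COLOR_RGB2HSV); m=cv2.inRange(hsv,lo,hi)
    k,l,st,c=cv2.connectedComponentsWithStats(m)
    i=l[int(seed[1]),int(seed[0])]; return (l==i)&(i>0)
def cs(x,y):return (200+x/5.45,155+y/5.4545)
def ct(x,y):return (180+x/5.45,130+y/5.4545)
def med(n,m):
    v,u=np.nonzero(m); d=D[n]["de"][v,u]; k=d>0
    return atdepth(n,np.c_[u,v][k],d[k])
ms=comp("scene",(18,120,60),(35,255,255),cs(222,205)); mt=comp("top",(18,120,60),(35,255,255),ct(494,293))
for n,m in(("scene",ms),("top",mt)):
    P=med(n,m); v,u=np.nonzero(m); print("cap",n,m.sum(),u.min(),u.max(),v.min(),v.max(),"c",u.mean(),v.mean(),"medP",np.median(P,0),"zmax",np.percentile(P[:,2],[5,50,95]))
# bolts in both views
bs=[cs(145,284),cs(318,284),cs(133,510),cs(315,510)]; bt=[ct(410,286),ct(543,375),ct(539,100),ct(669,188)]
# map scene->top: nipple-side bolts are 0,1 in both? test all
for i,b in enumerate(bs):
    for j,c in enumerate(bt):
        p,e=tri(b,c)
        if e<.006: print("bolt",i,j,p,e)
print("gun top tri",tri(cs(573,10),ct(101,280)))
# holder corners, top face z .03
for q in [(40,205),(222,212),(213,395),(22,388)]: print("holder top?",atz("top",[ct(*q)],.03))
for q in [(430,98),(695,155),(534,255)]: print("holder scene",atz("scene",[cs(*q)],.03))
E
python3 m.py
python3 - <<'E'
import cv2,numpy as np
s=cv2.imread('pics/scene0.png');t=cv2.imread('pics/top0.png')
a=cv2.resize(s[235:300,70:140],(400,371),interpolation=cv2.INTER_CUBIC);b=cv2.resize(t[170:235,365:435],(400,371),interpolation=cv2.INTER_CUBIC)
cv2.imwrite('pics/tin.png',np.hstack([a,b]))
E
```

```text
cap scene 156 236 245 185 206 c 240.25 194.68589743589743 medP [0.5433 0.0474 0.1188] zmax [0.0815 0.1188 0.1313]
cap top 93 265 275 178 188 c 270.13978494623655 183.21505376344086 medP [0.5353 0.0564 0.126 ] zmax [0.104  0.126  0.1296]
bolt 0 1 [0.4997 0.0243 0.0174] 0.0009034578993662209
bolt 1 0 [0.5486 0.0979 0.0159] 0.0016530722672530454
bolt 2 3 [ 0.6045 -0.0458  0.0169] 0.001439054672180844
bolt 3 2 [0.6535 0.0267 0.017 ] 0.0016600335817385365
gun top tri (array([0.5401, 0.2551, 0.1191]), np.float64(0.0020040146126349004))
holder top? [[0.5911 0.3039 0.03  ]]
holder top? [[0.5877 0.2026 0.03  ]]
holder top? [[0.4866 0.2058 0.03  ]]
holder top? [[0.4895 0.3114 0.03  ]]
holder scene [[0.4934 0.2046 0.03  ]]
holder scene [[0.6002 0.2971 0.03  ]]
holder scene [[0.6025 0.1924 0.03  ]]
```

View pics/tin.png

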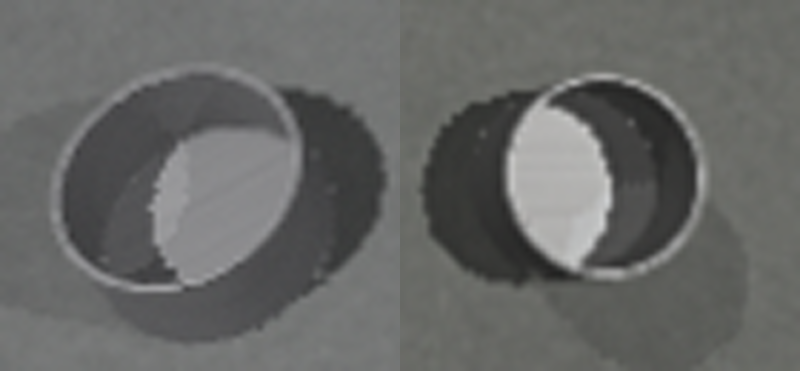

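The tin stands open side up. Its rim is centred at about scene (100.8,266.2) and top (400.9,201.0). Next I refine the cap and gun centres.

```bash
cat > m2.py <<'E'
from m import *
print('----')
print("tin rim", tri((100.8,266.2),(400.9,201)))
w=lambda *r:None
# gun orange+black end from masks
for n,seed in(("scene",cs(570,60)),("top",ct(72,285))):
    hsv=cv2.cvtColor(D[n]["im"],cv2.COLOR_RGB2HSV); m=cv2.inRange(hsv,(3,110,60),(16,255,255))
    k,l,st,c=cv2.connectedComponentsWithStats(m)
    b=[(i,st[i]) for i in range(1,k) if abs(c[i]-np.array(seed)).max()<8 and st[i][4]>8]; print(n,b)
    i=b[0][0]; cn=cv2.findContours((l==i).astype(np.uint8),cv2.RETR_EXTERNAL,cv2.CHAIN_APPROX_NONE)[0][0]
    print(cv2.minEnclosingCircle(cn), c[i])
    if n=="top": print(atz(n,[cv2.minEnclosingCircle(cn)[0]],.118))
print("cap tri", tri((240.25,194.69),(270.14,183.2)))
o=np.array([.5517,.0425,.055]);a=np.array([-.83*.3146,.557*.3146,.949])
for s in (.061,.076,.046,.022): print(s,o+a*s,proj("scene",o+a*s),proj("top",o+a*s))
# synth silhouette centroid of predicted cap cylinder (convex hull)
e1=np.array([.557,.83,0]);e2=np.cross(a,e1);th=np.linspace(0,2*np.pi,60)
P=[o+a*s+.0135*(np.cos(t)*e1+np.sin(t)*e2) for s in(.046,.076) for t in th]
for n in("scene","top"):
    h=cv2.convexHull(proj(n,P).astype(np.float32)); M=cv2.moments(h); print(n,"pred cen",M['m10']/M['m00'],M['m01']/M['m00'],"area",M['m00'],h.reshape(-1,2).min(0),h.reshape(-1,2).max(0))
E
python3 m2.py | sed -n '/----/,$p'
```

```text
----
tin rim (array([ 0.4931, -0.3294,  0.0577]), np.float64(0.000979548383671357))
scene [(32, array([299, 154,  11,  17, 124], dtype=int32))]
((304.0625, 162.0), 8.566248893737793) [303.871  163.7581]
top [(64, array([192, 175,  13,  12,  83], dtype=int32))]
((198.2123260498047, 180.95205688476562), 6.541286945343018) [198.2892 180.9518]
[[0.5408 0.2553 0.118 ]]
cap tri (array([0.5364, 0.0534, 0.1034]), np.float64(0.0048628728298608))
0.061 [0.5358 0.0532 0.1129] [[240.8034 192.437 ]] [[271.0705 183.4565]]
0.076 [0.5319 0.0558 0.1271] [[240.5752 187.8776]] [[270.2387 184.3201]]
0.046 [0.5397 0.0506 0.0987] [[241.028  196.9279]] [[271.8799 182.6161]]
0.022 [0.546  0.0464 0.0759] [[241.38   203.9749]] [[273.1307 181.3173]]
scene pred cen 240.79818962509367 192.42145790813598 area 148.1539906481048 [235.311  184.6541] [246.2073 200.2433]
top pred cen 271.0112490353325 183.5184042058375 area 95.62050846847706 [265.3767 177.862 ] [276.6417 189.1749]
```

Request:
{"name": "carry_out", "arguments": {
  "travel": [
    [2, -3.3, 0],
    [2, -3.3, 0],
    [2, -3.3, 0],
    [2, -3.3, 0],
    [2, -3.3, 0],
    [2, -3.3, 0],
    [2, -3.3, 0],
    [2, -3.3, 0],
    [2, -3.3, 0],
    [2, -3.3, 0]
  ],
  "turn": [-0.0226, -0.0226, -0.0226, -0.0226, -0.0226, -0.0226, -0.0226, -0.0226, -0.0226, -0.0226],
  "fingers": [8.7, 8.7, 8.7, 8.7, 8.7, 8.7, 8.7, 8.7, 8.7, 8.7],
  "newtons": 20
}}

```text
time: 1.1
ee_pos: [0.4232, 0.2523, 0.2223]
tool_rot: [3.005, -0.916, -0.001]
force: [0.6, 0.5, -0.2]
finger_gap: 0.0869
```

Request:
{"name": "carry_out", "arguments": {
  "travel": [
    [2.24, -3.95, 0],
    [2.24, -3.95, 0],
    [2.24, -3.95, 0],
    [2.24, -3.95, 0],
    [2.24, -3.95, 0],
    [0, 0, -2.0],
    [0, 0, -2.0],
    [0, 0, -1],
    [0, 0, 0]
  ],
  "turn": [0, 0, 0, 0, 0, 0, 0, 0, 0],
  "fingers": [8.7, 8.7, 8.7, 8.7, 8.7, 8.7, 8.7, 8.7, 8.7]
}}

```text
time: 2.0
ee_pos: [0.5338, 0.056, 0.1709]
tool_rot: [3.003, -0.914, -0.005]
force: [-0.6, 0.6, 0.2]
finger_gap: 0.0868
```

Run:
```python
from h import *
a,_=snap("scene","s1");b,_=snap("top","t1")
s=cv2.resize(a[110:270,160:340,::-1],(390,347));t=cv2.resize(b[120:250,190:340,::-1],(400,347))
cv2.imwrite("pics/v1.png",np.hstack([s,t]));print(status.observe()["ee_pos"])
```

```text
[0.53529179 0.05673591 0.173059  ]
```

View pics/v1.png

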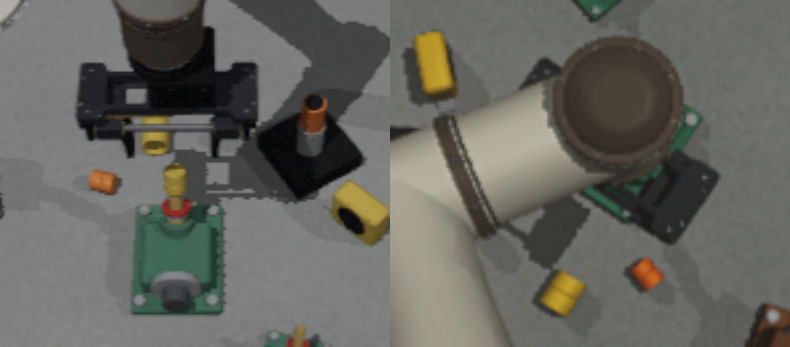

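The gripper is centred above the cap, which is at crop pixel (176,178), with the fingers on either side. I descend and close.

Request:
{"name": "carry_out", "arguments": {
  "travel": [
    [0, -0.2, -2],
    [0, 0, -2],
    [0, 0, -2],
    [0, 0, -1.5],
    [0, 0, 0],
    [0, 0, 0],
    [0, 0, 0],
    [0, 0, 0],
    [0, 0, 0],
    [0, 0, 0]
  ],
  "turn": [0, 0, 0, 0, 0, 0, 0, 0, 0, 0],
  "fingers": [8.7, 8.7, 8.7, 6, 2, 2, 2, 2, 2, 2],
  "newtons": 12
}}

```text
time: 3.1
ee_pos: [0.5351, 0.0544, 0.098]
tool_rot: [-3.005, 0.914, -0.001]
force: [0.1, 0.2, -0.3]
finger_gap: 0.0392
```

Request:
{"name": "carry_out", "arguments": {
  "travel": [
    [0, 0, 0],
    [0, 0, 0],
    [0, 0, 0],
    [0, 0, 0]
  ],
  "turn": [0, 0, 0, 0],
  "fingers": [1.5, 1.5, 1.5, 1.5]
}}

```text
time: 3.5
ee_pos: [0.535, 0.0543, 0.0976]
tool_rot: [3.005, -0.915, 0.0]
force: [-0.3, 0.5, 0.8]
finger_gap: 0.0264
```

Gripped at 26.4 mm, which matches the cap. I pull along the axis.

Request:
{"name": "carry_out", "arguments": {
  "travel": [
    [-0.13, 0.09, 0.48],
    [-0.26, 0.18, 0.95],
    [-0.4, 0.27, 1.42],
    [-0.52, 0.35, 1.9],
    [-0.52, 0.35, 1.9],
    [0, -3, 2],
    [0, -4, 2],
    [0, -4.5, 0],
    [0, -4.5, 0]
  ],
  "turn": [0, 0, 0, 0, 0, 0, 0, 0, 0],
  "fingers": [1.5, 1.5, 1.5, 1.5, 1.5, 1.5, 1.5, 1.5, 1.5]
}}

```text
time: 4.4
ee_pos: [0.5168, -0.0942, 0.206]
tool_rot: [-3.005, 0.912, -0.005]
force: [0.7, 0.4, 0.3]
finger_gap: 0.0262
```

Run:
```python
from h import *
a,_=snap("scene","s2");b,_=snap("top","t2")
s=cv2.resize(a[110:280,60:320,::-1],(600,392));cv2.imwrite("pics/v2.png",s);cv2.imwrite("pics/v2t.png",cv2.resize(b[130:240,180:320,::-1],(763,600),interpolation=cv2.INTER_CUBIC));cv2.imwrite("pics/v2s.png",cv2.resize(a[155:265,200:340,::-1],(763,600),interpolation=cv2.INTER_CUBIC));print(status.observe()["ee_pos"])
```

```text
[ 0.51602154 -0.09701355  0.20497957]
```

View pics/v2.png

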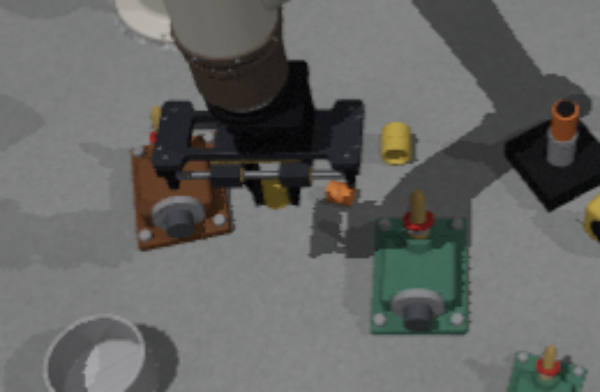

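View pics/v2t.png

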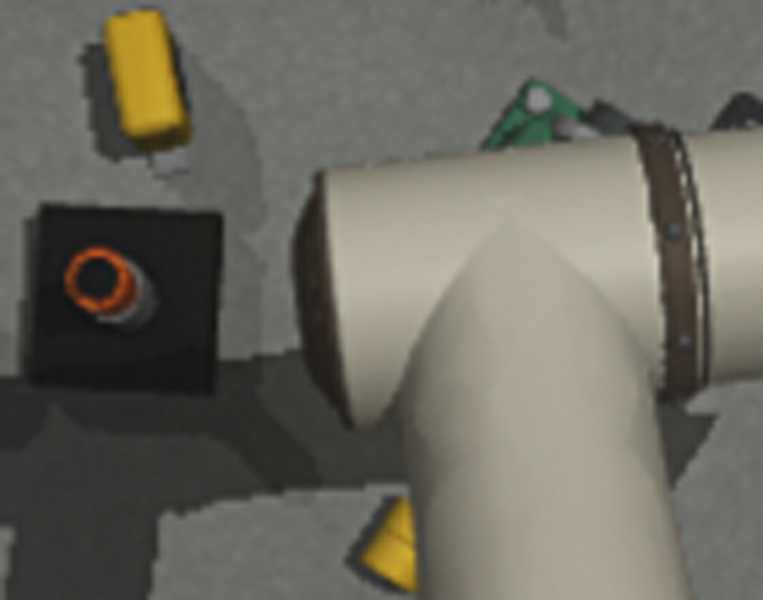

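View pics/v2s.png

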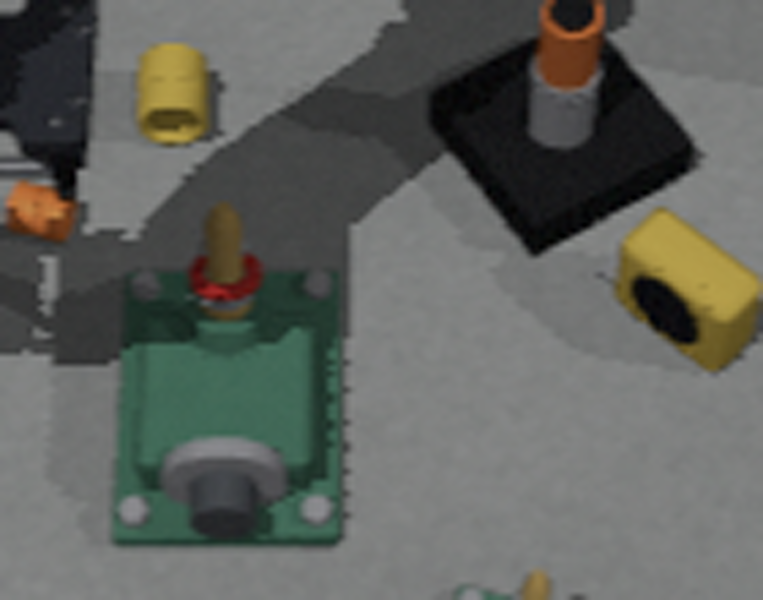

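The cap is held in the fingers at (275,190), and the nipple is bare at (418,205). I carry the cap to the tin.

Request:
{"name": "carry_out", "arguments": {
  "travel": [
    [-0.35, -3.5, 0],
    [-0.4, -4, 0],
    [-0.4, -4, 0],
    [-0.4, -4, 0],
    [-0.4, -4, 0],
    [-0.35, -3.5, 0],
    [0, -0.2, -3],
    [0, 0, -4],
    [0, 0, -3.5],
    [0, 0, 0]
  ],
  "turn": [0, 0, 0, 0, 0, 0, 0, 0, 0, 0],
  "fingers": [1.5, 1.5, 1.5, 1.5, 1.5, 1.5, 1.5, 1.5, 1.5, 1.5]
}}

```text
time: 5.5
ee_pos: [0.4902, -0.3233, 0.0945]
tool_rot: [-3.004, 0.915, 0.017]
force: [-0.3, 0.7, -0.6]
finger_gap: 0.0262
```

Run:
```python
from h import *
a,_=snap("scene","s3");b,_=snap("top","t3")
s=cv2.resize(a[180:320,40:200,::-1],(400,350));t=cv2.resize(b[150:250,340:454,::-1],(400,350))
cv2.imwrite("pics/v3.png",np.hstack([s,t]));print(status.observe()["ee_pos"])
```

```text
[ 0.49433302 -0.32520597  0.09998046]
```

View pics/v3.png

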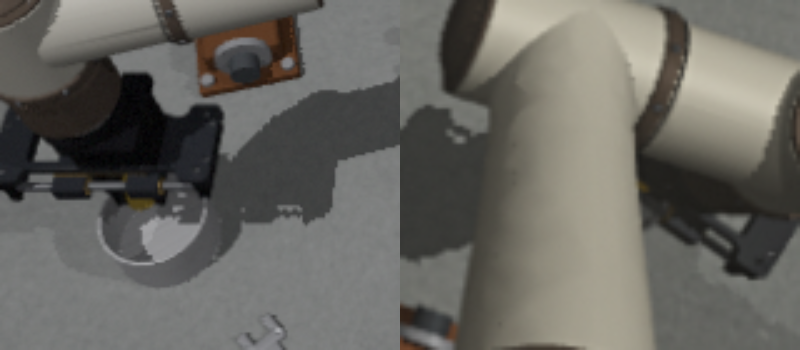

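The cap is over the tin's mouth at (140,205). I lower it a bit and open partway.

Request:
{"name": "carry_out", "arguments": {
  "travel": [
    [0, -0.4, -1.5],
    [0, 0, -1.2],
    [0, 0, 0],
    [0, 0, 0],
    [0, 0, 0],
    [0, 0, 0],
    [0, 0, 0],
    [0, 0, 0]
  ],
  "turn": [0, 0, 0, 0, 0, 0, 0, 0],
  "fingers": [1.5, 1.5, 1.5, 4.6, 4.6, 4.6, 4.6, 4.6]
}}

```text
time: 6.4
ee_pos: [0.4938, -0.3293, 0.0723]
tool_rot: [3.005, -0.914, 0.001]
force: [-0.1, 0.1, 0.1]
finger_gap: 0.0455
```

Request:
{"name": "carry_out", "arguments": {
  "travel": [
    [0, 0, 2],
    [0, 0, 3],
    [0, 0, 4],
    [0.3, 4, 1],
    [0.5, 4.5, 0],
    [0.5, 4.5, 0],
    [0.5, 4.5, 0],
    [0.5, 4.5, 0],
    [0.5, 4.5, 0],
    [0.5, 4.5, 0]
  ],
  "turn": [0, 0, 0, 0, 0, 0, 0, 0, 0, 0],
  "fingers": [4.6, 4.6, 4.6, 5, 8.7, 8.7, 8.7, 8.7, 8.7, 8.7]
}}

```text
time: 7.4
ee_pos: [0.5265, -0.0175, 0.1724]
tool_rot: [-3.005, 0.915, -0.001]
force: [0.8, -0.9, 0.3]
finger_gap: 0.085
```

Run:
```python
from h import *
a,_=snap("scene","s4");b,_=snap("top","t4")
s=cv2.resize(a[180:320,40:200,::-1],(400,350));t=cv2.resize(b[150:250,340:454,::-1],(400,350))
cv2.imwrite("pics/v4.png",np.hstack([s,t]));print(status.observe()["ee_pos"])
```

```text
[ 0.52748392 -0.01495235  0.17241348]
```

View pics/v4.png

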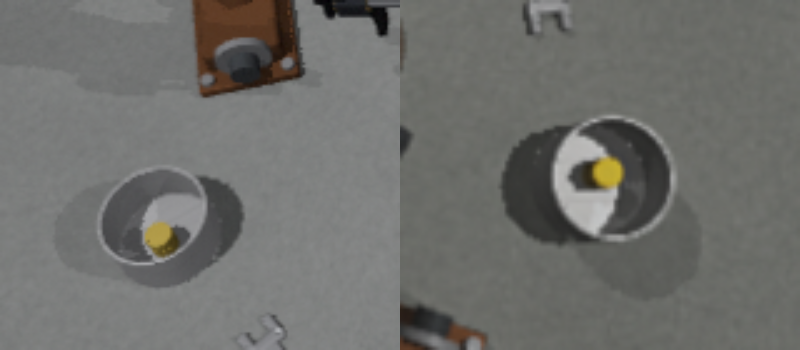

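The cap lies in the upright tin at (160,238) and (607,172). Now the gun.

Request:
{"name": "carry_out", "arguments": {
  "travel": [
    [0.2, 4.2, 0.5],
    [0.2, 4.5, 0],
    [0.2, 4.5, 0],
    [0.2, 4.5, 0],
    [0.2, 4.5, 0],
    [0.2, 4.2, 0],
    [0, 0.4, 0],
    [0, 0, 0]
  ],
  "turn": [0, 0, 0, 0, 0, 0, 0, 0],
  "fingers": [8.7, 8.7, 8.7, 8.7, 8.7, 8.7, 8.7, 8.7]
}}

```text
time: 8.3
ee_pos: [0.5384, 0.2493, 0.1766]
tool_rot: [3.005, -0.912, -0.001]
force: [-0.5, -0.5, 0.8]
finger_gap: 0.0871
```

Run:
```python
from h import *
a,_=snap("scene","s5");b,_=snap("top","t5")
cv2.imwrite("pics/v5.png",cv2.resize(a[90:250,200:400,::-1],(750,600)));cv2.imwrite("pics/v5t.png",cv2.resize(b[130:240,180:320,::-1],(763,600),interpolation=cv2.INTER_CUBIC));print(status.observe()["ee_pos"])
```

```text
[0.53846219 0.24760622 0.17688084]
```

View pics/v5.png

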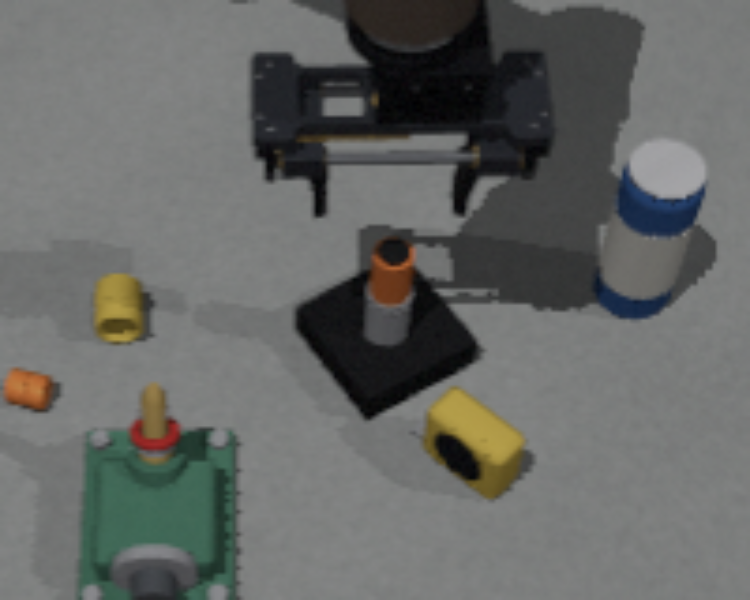

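View pics/v5t.png

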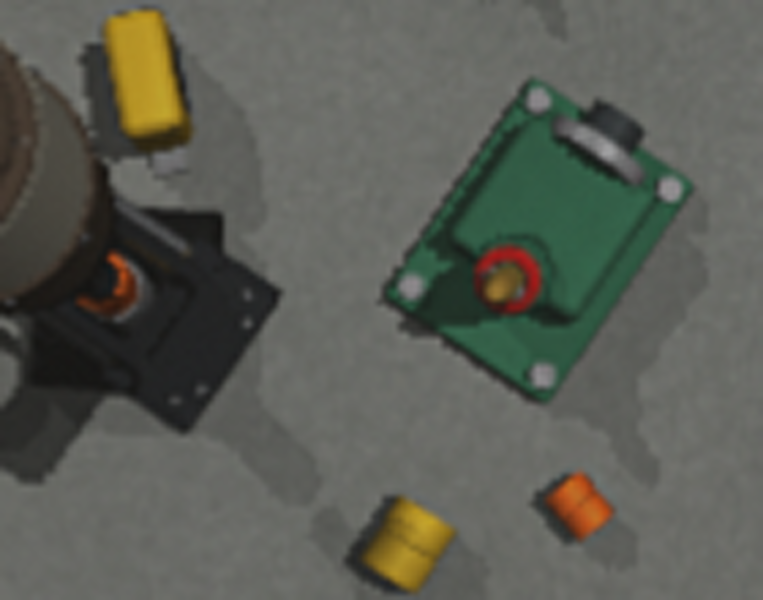

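The view is clear. The gun sits between the fingers at (392,270), and the bare nipple shows at top crop (505,280) with its tip at about (490,293). I measure the nipple from this pair.

Run:
```python
from h import *
np.set_printoptions(precision=4,suppress=True)
o=np.array([.5517,.0425,.055]);yaw=-.591
a=np.array([-np.cos(yaw)*.3146,-np.sin(yaw)*.3146,.949]);e1=np.array([-np.sin(yaw),np.cos(yaw),0]);e2=np.cross(a,e1);th=np.linspace(0,2*np.pi,90)
C={}
for n,f,box in(("scene","s5",(225,250,190,215)),("top","t5",(262,284,170,195))):
    im=np.load(f"pics/{f}.npz")["im"]; hsv=cv2.cvtColor(im,cv2.COLOR_RGB2HSV)
    u0,u1,v0,v1=box
    red=(cv2.inRange(hsv,(0,140,50),(6,255,255))|cv2.inRange(hsv,(172,140,50),(180,255,255)))
    br=cv2.inRange(hsv,(14,80,40),(32,255,255))
    for nm,m in(("red",red),("brass",br)):
        m=m.copy(); k=np.zeros_like(m); k[v0:v1,u0:u1]=1; 
        if nm=="brass" and n=="scene": k[:]=0;k[185:206,225:250]=1
        v,u=np.nonzero(m*k); h=cv2.convexHull(np.c_[u,v].astype(np.float32)); M=cv2.moments(h)
        C[n,nm]=(M['m10']/M['m00'],M['m01']/M['m00']); print(n,nm,len(u),u.min(),u.max(),v.min(),v.max(),C[n,nm])
    P=np.array([o+a*s+.018*(np.cos(t)*e1+np.sin(t)*e2) for s in (.022,.012) for t in th])
    h=cv2.convexHull(proj(n,P).astype(np.float32)); M=cv2.moments(h); print(" pred collar",M['m10']/M['m00'],M['m01']/M['m00'],h.min((0,1)),h.max((0,1)))
    P=np.array([o+a*.06+.0045*(np.cos(t)*e1+np.sin(t)*e2) for t in th]);print(" pred tip",proj(n,o+a*.06),proj(n,P).min(0),proj(n,P).max(0))
print(tri(C["scene","red"],C["top","red"]), o+a*.02)
for n,f in(("scene","s5"),("top","t5")):
    im=np.load(f"pics/{f}.npz")["im"]; u,v=[int(x) for x in proj(n,o+a*.045)[0]]
    cv2.imwrite(f"pics/nz_{n}.png",cv2.resize(im[v-16:v+16,u-16:u+16,::-1],(384,384),interpolation=cv2.INTER_NEAREST)); print(u-16,v-16)
x=np.hstack([cv2.imread("pics/nz_scene.png"),cv2.imread("pics/nz_top.png")]);cv2.imwrite("pics/nz.png",x)
```

```text
scene red 56 235 247 202 209 (240.96296296296293, 205.39651416122004)
scene brass 79 238 244 192 205 (240.77443609022558, 199.10526315789474)
 pred collar 241.4491912753541 205.4688752351742 [234.5466 199.6112] [248.3174 211.3395]
 pred tip [[240.8182 192.7359]] [239.0774 191.6482] [242.5578 193.8298]
top red 63 267 278 175 186 (272.7097844112769, 180.50912106135985)
top brass 45 269 279 175 185 (272.6401179941003, 180.6607669616519)
 pred collar 273.3783689409793 181.06221896352963 [266.9408 174.6296] [279.8091 187.4995]
 pred tip [[271.1238 183.4024]] [269.5213 181.8   ] [272.7286 185.0026]
(array([0.5479, 0.0458, 0.0723]), np.float64(0.003705156829745503)) [0.5465 0.046  0.074 ]
225 181
255 166
```

View pics/nz.png

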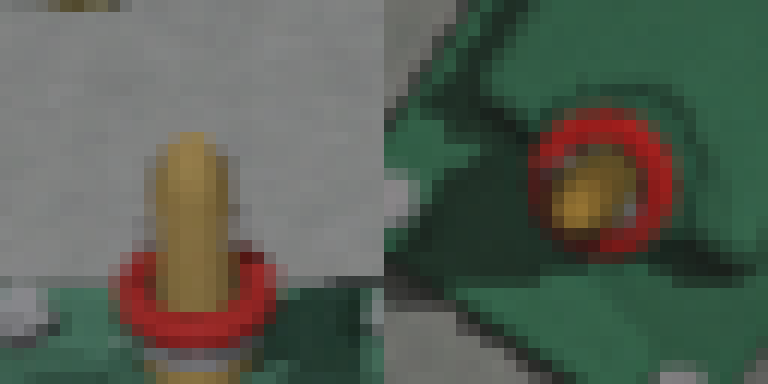

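In the zoom, the tip and collar agree with the model to within about 2 mm (scene tip (240.3,192), top tip (270.4,183.4)). I descend on the gun.

Request:
{"name": "carry_out", "arguments": {
  "travel": [
    [0.2, 0.7, -1.5],
    [0, 0, -2.5],
    [0, 0, -2.5],
    [0, 0, -2],
    [0, 0, -1.2],
    [0, 0, 0],
    [0, 0, 0],
    [0, 0, 0],
    [0, 0, 0],
    [0, 0, 0]
  ],
  "turn": [0, 0, 0, 0, 0, 0, 0, 0, 0, 0],
  "fingers": [8.7, 8.7, 8.7, 8, 6, 4, 2, 2, 2, 2],
  "newtons": 15
}}

```text
time: 9.4
ee_pos: [0.541, 0.256, 0.0809]
tool_rot: [-3.004, 0.914, -0.001]
force: [0.7, 0.3, -0.5]
finger_gap: 0.0399
```

Request:
{"name": "carry_out", "arguments": {
  "travel": [
    [0, 0, 0],
    [0, 0, 0],
    [0, 0, 0]
  ],
  "turn": [0, 0, 0],
  "fingers": [2, 2, 2]
}}

```text
time: 9.7
ee_pos: [0.541, 0.2561, 0.0805]
tool_rot: [-3.005, 0.914, -0.001]
force: [0.4, 0.4, 1.9]
finger_gap: 0.0294
```

Gun gripped at 29.4 mm. The tool can't tilt, so I lift the gun partway and lean it against the hole's rim. That swings it in the pads by the nipple's tilt.

Request:
{"name": "carry_out", "arguments": {
  "travel": [
    [0, 0, 0.5],
    [0, 0, 0.6],
    [-0.4, 0.27, 0],
    [-0.4, 0.27, 0],
    [-0.4, 0.27, 0],
    [-0.4, 0.27, 0],
    [-0.4, 0.27, 0],
    [-0.36, 0.24, 0],
    [0, 0, 0]
  ],
  "turn": [0, 0, 0, 0, 0, 0, 0, 0, 0],
  "fingers": [2, 2, 2, 2, 2, 2, 2, 2, 2]
}}

```text
time: 10.6
ee_pos: [0.5165, 0.2721, 0.091]
tool_rot: [-3.006, 0.914, 0.0]
force: [0.7, -0.9, -2.3]
finger_gap: 0.0298
```

Run:
```python
from h import *
a,_=snap("scene","s6");print(status.observe())
cv2.imwrite("pics/v6.png",cv2.resize(a[110:220,250:370,::-1],(654,600),interpolation=cv2.INTER_CUBIC))
```

```text
{'time': 10.65, 'joint_positions': array([ 7.61655682e-01,  4.40799542e-01, -2.66360908e-01, -3.06827506e-04,
       -8.63749897e-01,  2.19069594e-01]), 'joint_vel': array([-6.20548805e-03,  2.64484394e-03,  2.97455214e-03,  4.61316529e-05,
       -3.59279436e-03,  2.89816151e-03]), 'joint_efforts': array([ 4.82734758e-01, -3.94602227e+01,  1.54295558e+01,  3.35159406e+00,
       -2.17413954e-01, -1.30368437e-02]), 'ee_pos': array([0.51666698, 0.271985  , 0.09096834]), 'tool_rot': array([-3.00574429e+00,  9.13788034e-01,  4.07119064e-04]), 'force': array([ 1.14139672, -0.43927368, -2.48352039]), 'moment': array([ 0.05082487, -0.44863941,  0.00926125]), 'finger_gap': 0.029591806614190152}
```

View pics/v6.png

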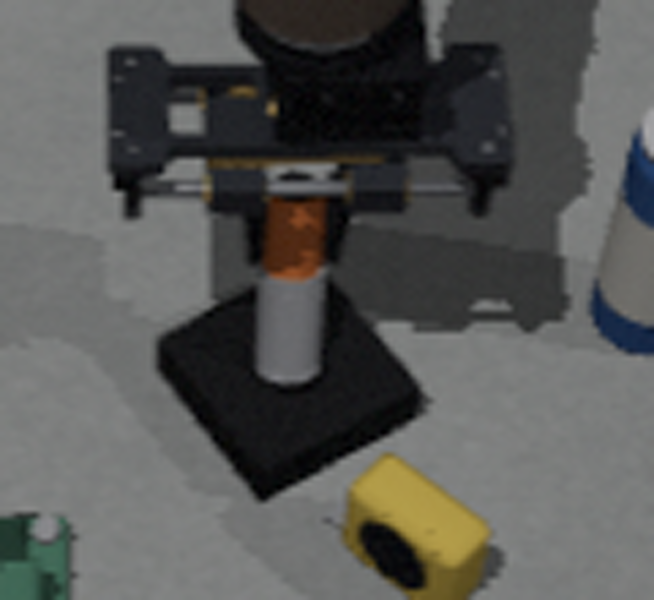

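The gun is leaning away from the camera, as intended, with its mouth still in the hole at (290,378). I lift it out and measure the tilt.

Request:
{"name": "carry_out", "arguments": {
  "travel": [
    [0, 0, 1],
    [0, 0, 2],
    [0, 0, 3],
    [0, 0, 3],
    [0, 0, 0],
    [0, 0, 0]
  ],
  "turn": [0, 0, 0, 0, 0, 0],
  "fingers": [2, 2, 2, 2, 2, 2],
  "newtons": 25
}}

```text
time: 11.25
ee_pos: [0.5164, 0.2715, 0.1813]
tool_rot: [-3.005, 0.916, 0.002]
force: [-1.0, 0.1, -3.0]
finger_gap: 0.0293
```

Run:
```python
from h import *
a,_=snap("scene","s7");b,_=snap("top","t7");s=status.observe();print(s["ee_pos"],s["force"],s["finger_gap"])
cv2.imwrite("pics/v7.png",np.hstack([cv2.resize(a[110:220,250:370,::-1],(436,400),interpolation=cv2.INTER_CUBIC),cv2.resize(b[140:230,150:231,::-1],(360,400),interpolation=cv2.INTER_CUBIC)]))
```

```text
[0.51578095 0.27088334 0.17943481] [-0.21944829 -0.56204562 -3.97738961] 0.029352503849903226
```

View pics/v7.png

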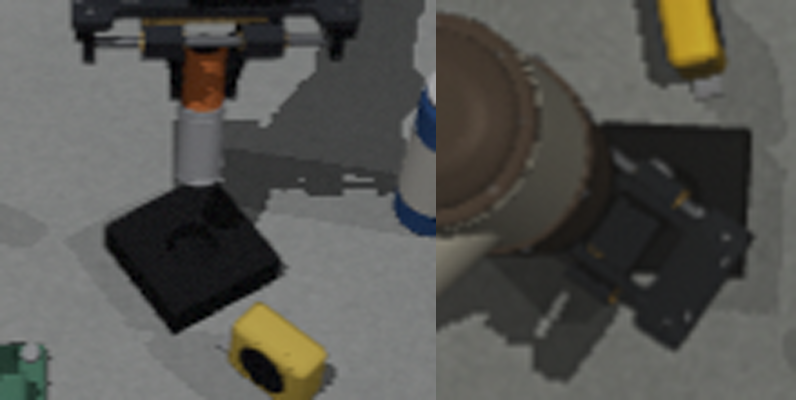

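The gun is out and held, with the nose at (198,145). I get the tilt from the depth along its centre line.

```bash
cat > tilt.py <<'E'
from h import *
np.set_printoptions(precision=4,suppress=True)
def measure(f,yaw=-.591,tcp=None,ulo=0,uhi=512,guess=.32,L=.0895):
    z=np.load(f"pics/{f}.npz");im,de=z["im"],z["de"]
    ex=np.array([np.cos(yaw),np.sin(yaw),0]);ey=np.array([-np.sin(yaw),np.cos(yaw),0])
    g=np.array(tcp)+[0,0,.019]; ax=-ex*np.sin(guess)+np.array([0,0,np.cos(guess)])
    # candidate points: all depth points near predicted gun
    v,u=np.nonzero(de>0); P=atdepth("scene",np.c_[u,v],de[v,u]); q=P-g; s=q@ax; r=np.linalg.norm(q-s[:,None]*ax,axis=1)
    k=(s<-.032)&(s>-L-.004)&(r<.028); Q=q[k]; S=s[k]
    a,b,c=Q@ex,Q@ey,Q[:,2]
    # per-height centre column: pts with |b|<6mm
    from scipy.optimize import least_squares
    def res(p):
        d=np.array([-np.sin(p[0]),p[3],np.cos(p[0])]);d/=np.linalg.norm(d)
        o=np.array([p[1],p[2],0]);X=np.c_[a,b,c]-o; t=X@d
        return np.linalg.norm(X-t[:,None]*d,axis=1)-.017
    m=least_squares(res,[guess,0,0,0],loss="soft_l1",f_scale=.002)
    print("n",k.sum(),"tilt, offs ex,ey at grip, side tilt:",m.x,"rms",np.sqrt((res(m.x)**2).mean()))
    print("S range",S.min(),S.max())
    return m.x
if __name__=="__main__":
    measure("s7",tcp=[.516,.271,.180])
E
python3 tilt.py
```

```text
n 226 tilt, offs ex,ey at grip, side tilt: [ 0.3332 -0.0012 -0.0017  0.0173] rms 0.0016266987326914136
S range -0.08815418513334501 -0.03221360528981809
```

The tilt is 0.333 rad against 0.32 wanted, which is good. I move to hover over the nipple, then compare the mouth and tip in both cameras.

Request:
{"name": "carry_out", "arguments": {
  "travel": [
    [0, -2, 1.5],
    [-0.1, -4, 1],
    [-0.1, -4, 0],
    [-0.1, -4, 0],
    [-0.1, -4, 0],
    [-0.1, -2, 0],
    [0, 0, 0],
    [0, 0, 0]
  ],
  "turn": [0, 0, 0, 0, 0, 0, 0, 0],
  "fingers": [2, 2, 2, 2, 2, 2, 2, 2]
}}

```text
time: 12.15
ee_pos: [0.5117, 0.0708, 0.2058]
tool_rot: [3.004, -0.917, -0.001]
force: [-0.4, -0.5, -2.1]
finger_gap: 0.0294
```

Run:
```python
from h import *
import tilt
a,_=snap("scene","s8");b,_=snap("top","t8");s=status.observe();print(s["ee_pos"],s["force"],s["finger_gap"],s["tool_rot"])
cv2.imwrite("pics/v8.png",np.hstack([cv2.resize(a[110:230,180:300,::-1],(500,500),interpolation=cv2.INTER_CUBIC),cv2.resize(b[130:230,220:280,::-1],(300,500),interpolation=cv2.INTER_CUBIC)]))
tilt.measure("s8",tcp=s["ee_pos"])
```

```text
[0.512  0.072  0.2059] [-0.8857  0.5359 -3.2615] 0.029318624047730394 [ 3.0055 -0.9139 -0.0006]
n 242 tilt, offs ex,ey at grip, side tilt: [ 0.3237 -0.0006 -0.0044 -0.004 ] rms 0.0014727148187623283
S range -0.08980586946131337 -0.03277190878051721
```

View pics/v8.png

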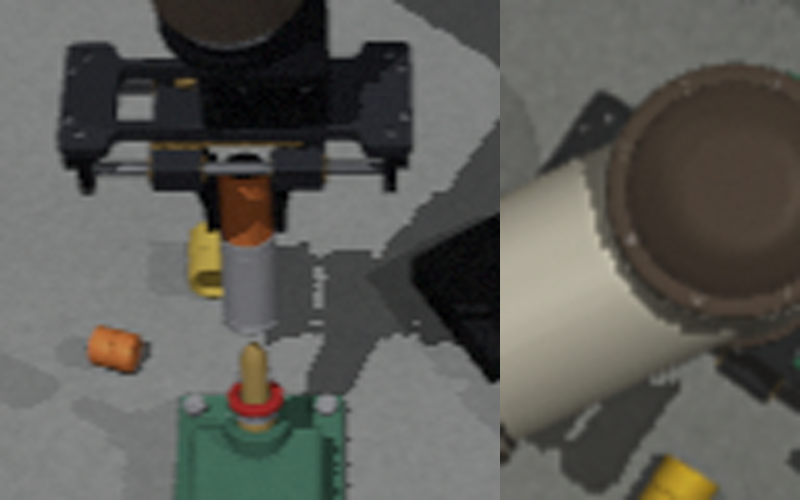

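In the scene crop, the mouth centre at (247,328) is about 5 crop px left of the nipple's axis line, which runs through (253,347) and (256,398). I fit the nipple with the same depth method so the camera bias cancels.

Run:
```python
from h import *
from scipy.optimize import least_squares
np.set_printoptions(precision=4,suppress=True)
yaw=-.591;ex=np.array([np.cos(yaw),np.sin(yaw),0]);ey=np.array([-np.sin(yaw),np.cos(yaw),0])
o=np.array([.5517,.0425,.055]);ax=-ex*.3146+np.array([0,0,.949])
for f in("s5","s8","s7"):
    z=np.load(f"pics/{f}.npz");de=z["de"];hsv=cv2.cvtColor(z["im"],cv2.COLOR_RGB2HSV)
    v,u=np.nonzero((de>0)); P=atdepth("scene",np.c_[u,v],de[v,u]);q=P-o;s=q@ax;r=np.linalg.norm(q-s[:,None]*ax,axis=1)
    k=(s>.025)&(s<.05)&(r<.016); Q=np.c_[q[k]@ex,q[k]@ey,q[k][:,2]]; d=np.array([-.3146,0,.949])
    def res(p):
        X=Q-[p[0],p[1],0];t=X@d;return np.linalg.norm(X-t[:,None]*d,axis=1)-.0095
    m=least_squares(res,[0,0],loss="soft_l1",f_scale=.002);print(f,k.sum(),"nipple offset ex,ey",m.x,np.sqrt((res(m.x)**2).mean()))
    k=(s>.025)&(s<.062)&(r<.014);
    print("  u by row:",[(int(vv),u[k&(v==vv)].mean()) for vv in np.unique(v[k])])
# image: gun predicted silhouette vs observed rows in s8
tcp=np.array([.512,.072,.2059]);g=tcp+[0,0,.019]
z=np.load("pics/s8.npz");im=z["im"];de=z["de"];a=-ex*np.sin(.325)+np.array([0,0,np.cos(.325)])
v,u=np.nonzero(de>0);P=atdepth("scene",np.c_[u,v],de[v,u]);q=P-g;s=q@a;r=np.linalg.norm(q-s[:,None]*a,axis=1)
k=(s<-.03)&(s>-.088)&(r<.026)
for vv in np.unique(v[k])[::3]:
    uu=u[k&(v==vv)];sm=s[k&(v==vv)].mean(); print(vv,uu.min(),uu.max(),"mean",uu.mean(),"pred u",proj("scene",g+a*sm)[0])
```

```text
s5 58 nipple offset ex,ey [-0.0013 -0.0025] 0.0015306150993900337
  u by row: [(192, np.float64(240.5)), (193, np.float64(239.75)), (194, np.float64(240.0)), (195, np.float64(240.0)), (196, np.float64(240.0)), (197, np.float64(240.0)), (198, np.float64(240.0)), (199, np.float64(240.0)), (200, np.float64(240.0)), (201, np.float64(240.5)), (202, np.float64(240.0)), (203, np.float64(240.5)), (204, np.float64(240.5)), (205, np.float64(239.66666666666666))]
s8 57 nipple offset ex,ey [-0.0007 -0.0025] 0.0013209595382849095
  u by row: [(192, np.float64(240.0)), (193, np.float64(240.25)), (194, np.float64(239.75)), (195, np.float64(240.0)), (196, np.float64(240.0)), (197, np.float64(240.0)), (198, np.float64(240.0)), (199, np.float64(240.0)), (200, np.float64(240.0)), (201, np.float64(240.5)), (202, np.float64(240.0)), (203, np.float64(240.0)), (204, np.float64(240.5)), (205, np.float64(241.0))]
s7 57 nipple offset ex,ey [-0.0002 -0.0027] 0.0015194848711691073
  u by row: [(192, np.float64(240.0)), (193, np.float64(240.25)), (194, np.float64(240.0)), (195, np.float64(240.0)), (196, np.float64(240.0)), (197, np.float64(240.0)), (198, np.float64(240.0)), (199, np.float64(240.0)), (200, np.float64(240.0)), (201, np.float64(240.5)), (202, np.float64(240.0)), (203, np.float64(240.0)), (204, np.float64(240.5)), (205, np.float64(240.0))]
168 245 245 mean 245.0 pred u [240.2942 167.0277]
171 232 245 mean 238.5 pred u [240.3511 168.198 ]
174 233 245 mean 239.0 pred u [240.4778 170.8033]
177 233 245 mean 239.0 pred u [240.6182 173.6938]
180 233 246 mean 239.5 pred u [240.7725 176.8722]
183 233 246 mean 239.5 pred u [240.9294 180.104 ]
186 233 246 mean 239.5 pred u [241.0705 183.0142]
189 236 242 mean 239.0 pred u [241.1634 184.9319]
```

Relative to the gun, the nipple sits about 1.7 mm further to housing +y than I modelled, and the top view agrees. I correct for that, go to just above the tip, and start down along the axis.

Request:
{"name": "carry_out", "arguments": {
  "travel": [
    [0, 0, -1],
    [-0.04, -0.06, -1.25],
    [0, 0, 0],
    [0, 0, 0]
  ],
  "turn": [0, 0, 0, 0],
  "fingers": [2, 2, 2, 2]
}}

```text
time: 12.65
ee_pos: [0.5115, 0.0715, 0.183]
tool_rot: [3.005, -0.913, -0.001]
force: [-0.0, 0.6, -2.0]
finger_gap: 0.0294
```

Run:
```python
from h import *
import tilt
a,_=snap("scene","s9");s=status.observe();print(s["ee_pos"],s["force"])
cv2.imwrite("pics/v9.png",cv2.resize(a[150:220,205:275,::-1],(560,560),interpolation=cv2.INTER_CUBIC))
tilt.measure("s9",tcp=s["ee_pos"])
```

```text
[0.5119 0.0715 0.1836] [ 0.0261  0.1163 -2.1465]
n 242 tilt, offs ex,ey at grip, side tilt: [ 0.3396 -0.0023 -0.0033  0.0005] rms 0.001307693965838177
S range -0.08939449145247973 -0.032450239781622994
```

View pics/v9.png

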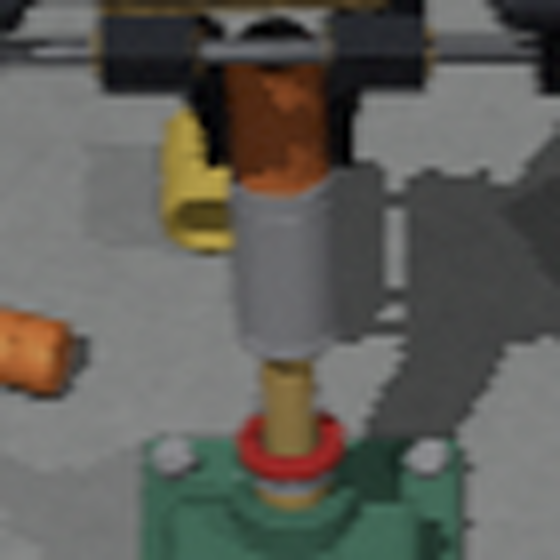

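The gun's mouth at (287,350) is now in line with the nipple at (289,390). I insert along the axis.

Request:
{"name": "carry_out", "arguments": {
  "travel": [
    [0.13, -0.09, -0.47],
    [0.13, -0.09, -0.47],
    [0.13, -0.09, -0.47],
    [0.08, -0.05, -0.28],
    [0, 0, 0]
  ],
  "turn": [0, 0, 0, 0, 0],
  "fingers": [2, 2, 2, 2, 2],
  "newtons": 20
}}

```text
time: 13.2
ee_pos: [0.5161, 0.0676, 0.166]
tool_rot: [3.005, -0.915, -0.002]
force: [0.9, -0.3, -2.9]
finger_gap: 0.0295
```

Request:
{"name": "carry_out", "arguments": {
  "travel": [
    [0, 0, 0],
    [0.08, -0.05, -0.28],
    [0.08, -0.05, -0.28],
    [0, 0, 0]
  ],
  "turn": [0, 0, 0, 0],
  "fingers": [2, 2, 2, 2],
  "newtons": 35
}}

```text
time: 13.6
ee_pos: [0.5178, 0.0667, 0.1606]
tool_rot: [3.005, -0.915, -0.001]
force: [-0.0, 0.3, -2.8]
finger_gap: 0.0295
```

Run:
```python
from h import *
import tilt
a,_=snap("scene","s10");s=status.observe();print(s["ee_pos"],s["force"],s["moment"])
cv2.imwrite("pics/v10.png",cv2.resize(a[150:220,205:275,::-1],(560,560),interpolation=cv2.INTER_CUBIC))
tilt.measure("s10",tcp=s["ee_pos"])
```

```text
[0.5179 0.0668 0.1608] [ 0.1753 -0.5441 -3.5087] [-0.0046 -0.0093  0.008 ]
n 226 tilt, offs ex,ey at grip, side tilt: [ 0.3303 -0.0014 -0.0044 -0.0174] rms 0.0013823919239440523
S range -0.09001587237410785 -0.03239580679988777
```

View pics/v10.png

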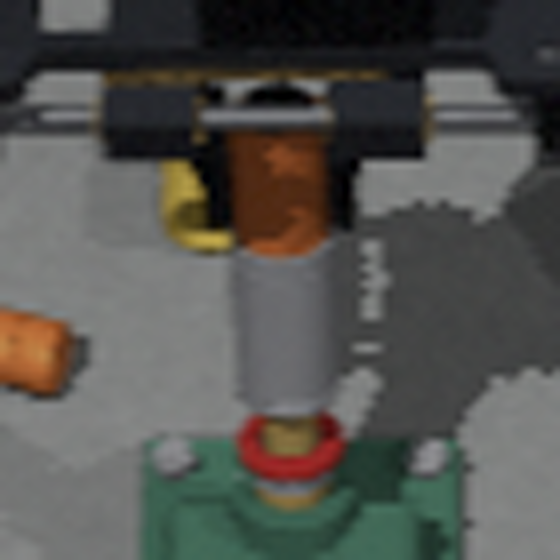

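The mouth is over the stem at (288,412), with s about 42 mm and no side load. Next comes the push through the jaws.

Request:
{"name": "carry_out", "arguments": {
  "travel": [
    [0.08, -0.05, -0.28],
    [0.08, -0.05, -0.28],
    [0.08, -0.05, -0.28],
    [0, 0, 0]
  ],
  "turn": [0, 0, 0, 0],
  "fingers": [2, 2, 2, 2],
  "newtons": 45
}}

```text
time: 14.05
ee_pos: [0.5202, 0.0652, 0.1526]
tool_rot: [3.005, -0.915, -0.0]
force: [-1.3, -1.4, -2.1]
finger_gap: 0.0291
```

Request:
{"name": "carry_out", "arguments": {
  "travel": [
    [0.08, -0.05, -0.28],
    [0.08, -0.05, -0.28],
    [0.08, -0.05, -0.28],
    [0, 0, 0]
  ],
  "turn": [0, 0, 0, 0],
  "fingers": [2, 2, 2, 2]
}}

```text
time: 14.45
ee_pos: [0.5228, 0.0639, 0.1434]
tool_rot: [3.005, -0.915, -0.001]
force: [0.4, -1.0, -2.9]
finger_gap: 0.0287
```

Run:
```python
from h import *
import tilt
a,_=snap("scene","s11");s=status.observe();print(s["ee_pos"],s["force"],s["moment"])
cv2.imwrite("pics/v11.png",cv2.resize(a[150:220,205:275,::-1],(560,560),interpolation=cv2.INTER_CUBIC))
tilt.measure("s11",tcp=s["ee_pos"])
```

```text
[0.5229 0.0639 0.1437] [-0.9701  0.1429 -3.1565] [-0.0647  0.1422  0.0119]
n 250 tilt, offs ex,ey at grip, side tilt: [ 0.3367 -0.0015 -0.003   0.0059] rms 0.0015376897721779985
S range -0.0933838796982977 -0.03204274552038874
```

View pics/v11.png

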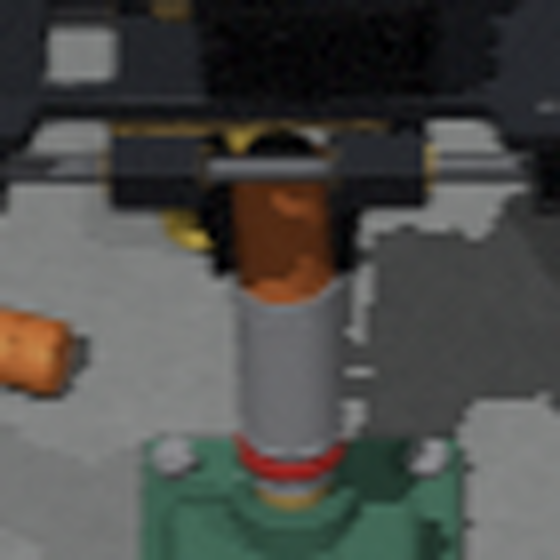

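The mouth is right at the collar (290,445) and the reading is about gun weight only. I press on against the spring.

Request:
{"name": "carry_out", "arguments": {
  "travel": [
    [0.08, -0.05, -0.28],
    [0.08, -0.05, -0.28],
    [0, 0, 0],
    [0, 0, 0]
  ],
  "turn": [0, 0, 0, 0],
  "fingers": [2, 2, 2, 2],
  "newtons": 50
}}

```text
time: 14.9
ee_pos: [0.5244, 0.0629, 0.1391]
tool_rot: [-3.005, 0.914, -0.001]
force: [-2.4, -0.2, 2.7]
finger_gap: 0.0288
```

The force has risen by about 6 N along the axis. That matches the spring at roughly 2.7 mm of collar travel, the same as the height suggests. I push on.

Request:
{"name": "carry_out", "arguments": {
  "travel": [
    [0.08, -0.05, -0.28],
    [0.08, -0.05, -0.28],
    [0, 0, 0],
    [0, 0, 0]
  ],
  "turn": [0, 0, 0, 0],
  "fingers": [2, 2, 2, 2]
}}

```text
time: 15.3
ee_pos: [0.5261, 0.0618, 0.1339]
tool_rot: [-3.006, 0.914, -0.001]
force: [-3.9, -0.5, 6.4]
finger_gap: 0.0292
```

Run:
```python
from h import *
import tilt
a,_=snap("scene","s12")
s=status.observe();print(s["ee_pos"],s["force"],s["moment"])
cv2.imwrite("pics/v12.png",cv2.resize(a[150:220,205:275,::-1],(560,560),interpolation=cv2.INTER_CUBIC))
tilt.measure("s12",tcp=s["ee_pos"])
```

```text
[0.5261 0.0618 0.1339] [-4.1869 -0.2045  6.4708] [-0.0316  1.3211 -0.0664]
n 244 tilt, offs ex,ey at grip, side tilt: [ 0.3325 -0.0015 -0.0031  0.005 ] rms 0.0015000504319636232
S range -0.09325411042220946 -0.03216212730092419
```

View pics/v12.png

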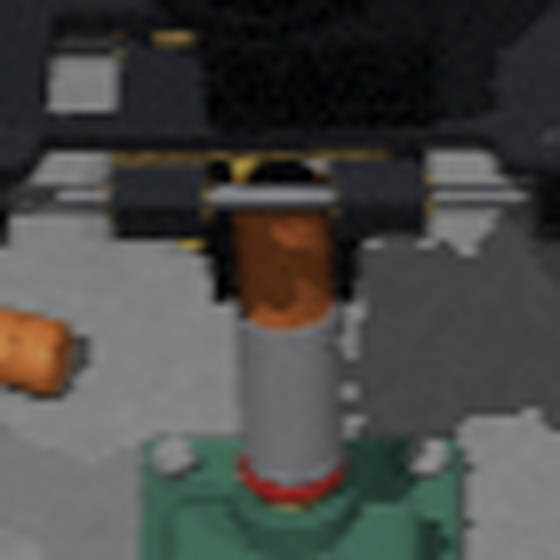

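The collar is pressed most of the way at (292,488). Force puts it about 7 mm down, and height about 8 mm. I add a little margin, hold, and check the whole scene.

Request:
{"name": "carry_out", "arguments": {
  "travel": [
    [0.04, -0.02, -0.14],
    [0, 0, 0],
    [0, 0, 0],
    [0, 0, 0],
    [0, 0, 0],
    [0, 0, 0]
  ],
  "turn": [0, 0, 0, 0, 0, 0],
  "fingers": [2, 2, 2, 2, 2, 2]
}}

```text
time: 15.95
ee_pos: [0.5265, 0.0616, 0.1328]
tool_rot: [-3.006, 0.914, -0.001]
force: [-5.4, -0.5, 7.6]
finger_gap: 0.0289
```

Run:
```python
from h import *
import tilt
a,_=snap("scene","s13")
for i in range(2):
    s=status.observe();print(s["time"],s["ee_pos"],s["force"],s["finger_gap"]); b,_=snap("top","t13")
cv2.imwrite("pics/v13.png",cv2.resize(a[:,:,::-1],(800,600),interpolation=cv2.INTER_CUBIC))
tilt.measure("s13",tcp=s["ee_pos"])
```

```text
16.0 [0.5265 0.0616 0.1328] [-4.5378 -0.3065  8.2387] 0.028932755990425624
16.05 [0.5265 0.0616 0.1328] [-4.6182 -0.0909  8.421 ] 0.02881502735223115
n 246 tilt, offs ex,ey at grip, side tilt: [ 0.3311 -0.0017 -0.0021  0.0195] rms 0.0014612518540497597
S range -0.09339636129579171 -0.03202512126731985
```

View pics/v13.png

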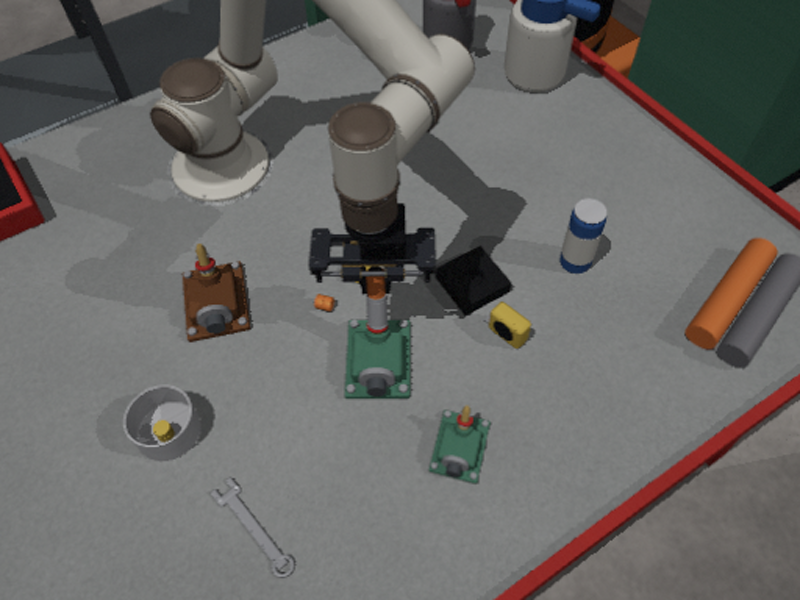

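The gun is on the nipple at (377,310), and the cap lies in the upright tin at (162,430). The bystanders have not moved. Height puts the collar about 9 mm down and the axial force of about 11 N agrees; both are steady. I hand it in.

```bash
python3 -c "
from bench import job
print(job.close_job())"
```

```text
the job is handed in; nothing more can be done
None
```

I pulled the yellow cap off and dropped it in the tin. I then leaned the gun against the holder's rim to tilt it in the fingers, and pressed it onto the nipple over both jaws and down against the spring. I handed the job in at about 16 s, still gripping at 50 N and pushing.

**Last checks**
- **Collar:** about 9 mm of its 10 mm travel down. The tool height gave 9.4 mm, and an axial force of about 11–12 N gave about 9 mm.
- **Gun alignment:** tilt about 0.33 rad against the nipple's 0.32, with the push holding steady.
- **Cap and tin:** the cap lies in the upright tin, which is where it was.
- **Bystanders:** the spray can, tape measure and spanner look untouched in the last scene picture.

**Disagreements**
- **Camera offset:** the two cameras disagreed by 2–4 mm sideways on the nipple. I corrected by lining up the gun and nipple in the same view.
- **Snap not seen directly:** no force peak was caught at the jaws. I infer the snap from the mouth sitting at about 13 mm on the axis, well below the 26 mm limit, with the spring pushing back.

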